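# Clear the pliers off a bench supply's hood and turn its output to zero

### The arm

A 7-joint arm with a two-finger parallel gripper is mounted at the origin on the work surface; the furniture and walls round the work are solid. World frame = base frame: x ahead of the robot, y to its left, z up, the work surface at z = 0. Lengths are in m, angles in rad, forces in N, time in s.
With the tool pointing down it reaches from about 0.4 to 0.85 m from the base axis. Payload 4.5 kg.
Tool frame: the origin (TCP) lies on the centre line of the jaws, within the pads' length; the fingertips stand 25 mm ahead of it and the grasp point (between the pads) lies 6 mm ahead of it; z points along the fingers, y is the line along which they close (so a half turn about z gives the same grasp; the last joint's range is limited). The gripper opens to 88 mm and grips with 3 to 60 N. Pads are 18 mm wide; open, the fingers measure 123 mm over their backs; the gripper's body (75 mm by 187 mm) begins 45 mm behind the grasp point.
Start: joints at [1.38, 0.689, -0.195, 1.565, 0.157, 0.902, -0.215], TCP at [0.139, -0.609, 0.264] pointing down, gripper open.
Joint ranges: [-3.01, 3.01], [-0.46, 2.08], [-1.47, 1.51], [0.13, 2.56], [-1, 4.14], [0.04, 2.09], [-2.66, 2.66]. Speed limits (rad/s): [2.57, 2.57, 3.14, 3.14, 3.14, 3.14, 3.14].

### API

Orientations are given as a unit quaternion [x, y, z, w].
In Python, from station import manip gives the robot as it stands. The module is installed in compiled form; this text tells all that it offers.
- The arm moves only by the tool send_rows, never from a script. Its argument "rows" is a list that holds one entry, the list of rows, each a list of 7 numbers: the shift along the tool's x, y, z scaled (see below), then the turn, a rotation vector about the tool's x, y, z scaled (see below), then the opening, from -1 (shut) to 1 (fully open). In form: [[[dx, dy, dz, wx, wy, wz, claw], ...]]. A call has 1 to 5 rows; each row shifts and turns the commanded pose from where the row before left it, along the tool's axes as they then stand; what a row does not reach is not made up. The controller multiplies each number of a shift by 25 mm and each number of a turn by 8 degrees. A row lasts 1/10 s, in which the tool goes at most 50 mm and 8.59 degrees, less where a joint would pass 70% of its speed; a pose out of reach is approached as far as the arm can. A call with a number of a shift or a turn outside -1 to 1 is refused whole. A call with a gripper value outside its range is refused whole. The fingers move at their own pace and stop on an object; the grip force is fixed at half the most. Time passes only in rows, so rows that do not move let the fingers close. It gives the time, the measured TCP pose, the force, the opening and the grip force at its end, in the units of the state.
- manip.get_obs(): the state, without advancing time (a new reading comes with each control period).
- manip.get_image(name): name is "scene" or "top" or "wrist"; returns a dict with "color" (400x640x3 uint8, blue, green, red), "range_z" (400x640 float32, m along the optical axis (not along the pixel's ray), 0 where there is no reading), "camera_matrix" (3x3 intrinsics, pixels), "T" (4x4, takes a point from camera to world coordinates); the wrist camera has in their place "tool_from_camera" (4x4, takes a point from camera to tool coordinates, whose origin is the TCP and whose axes are the flange's). Camera axes: x right, y up, looking along -z (the intrinsics and any distortion apply to the point x, -y, -z); pixel columns grow to the right and rows downward; lengths in m; the calibration is good to about 2 mm. A picture is of the moment at which its call begins: read the wrist's pose just before it.
- manip.job_done(): hands the job in; it is judged then, once.
The state is a dict: "time_s": time; "qpos": joint angles; "joint_velocities": joint speeds; "joint_torque": joint torques, N m; "position": TCP position; "tcp_rot": TCP orientation; "force": force on the tool from outside, world axes, zero at the start; "wrist_torque": the same for the moment, N m; "gripper_width": finger opening in m; "grasp_force": force on a finger pad.
Only numpy, scipy, OpenCV 4.12 (cv2) and the standard library are available. Lean on these libraries where they do the work, as an engineer would, in place of code of your own. Each camera call takes 0.05 s, during which the arm holds its last target. There are 200 camera calls.

### The job

Get the bench power supply ready for calibration. Somebody has left pliers lying on the clear hood over its output knob: lay them flat in the steel tool tray (do not drop them), then swing the hood right back until it stays open by itself, and turn the output knob anticlockwise to its end stop. Leave the hood open, and do not shift the other things on the desk.

Things in the scene. Friction and masses are not known exactly. Their poses are not given: they have to be found in the camera images.
- supply: fixed wedge-shaped grey bench power supply, 202 mm wide (y), 136 deep (x), 86 high. Origin: on the desk, 79 mm behind its front; its -x faces the robot. Its panel rises at 28 degrees away from the robot, from x = -75, z = 26 to x = 33, z = 83 mm: the normal leans 28 degrees from vertical towards -x. Knob and hood are centred at y = +30 mm; at its right two terminals, 18 mm high, not used.
- knob_grip (a point): point on the output knob's axis, 17 mm above the panel; in the supply's frame x = -21, y = 30, z = 74 mm. Black knob under the hood: round skirt 36 mm across (top 8 mm above the panel), on it a bar grip 34 mm long, 13 wide, 18 high (top 25 mm above the panel). Axes: z = panel normal, outwards; x = along the bar towards its white pointer line (turns with the knob).
- knob (a joint): angle of the output knob (rad): 0 = anticlockwise end stop (output zero), growing clockwise as seen from above the panel, up to 5.2. Light friction (0.03 N m); stays where it is left.
- hood (a joint): opening angle of the hood (rad): 0 = closed over the knob, 2.6 = swung right back against its stop. No latch, no spring: let go below about 1.9 it falls shut, beyond about 2.2 it stays open. It weighs 0.12 kg.
- hood_tab (a point): grip point of the hood's black pull tab (28 mm long, 14 wide along y, 12 thick), in the middle of the hood's front edge, level with its top. Closed: 25 mm above the panel, 100 mm down the slope from the hinge line and 6 mm below it (along z); the hood's front wall is 16 mm behind. Axes move with the hood: x from tab to hinge, y along the hinge, z out of the hood's top face.
- hood_hinge (a point): middle of the hinge line, in the supply's frame x = 13, y = 30, z = 108 mm; axes as hood_tab. The hood turns about y, front edge up and back. Clear box without bottom: top plate 84 mm (down the slope) x 120 (y) x 3, its upper face level with the hinge line, walls 26 mm deep. Two rubber bumpers, 10 mm across, 6 high, stand on the top 77 mm from the hinge, 50 mm either side of the middle.
- pliers: long-nose pliers, red handles, 151 mm long (own y: jaws at -y, handles at +y), 44 wide (x), 9 thick (z), 0.11 kg. Origin: centre of the underside. From y = -17 to +29 mm the body is solid and up to 42 mm wide: grip there; the jaws are 16 mm wide. At the start they lie on the closed hood's sloping top, across the slope.
- tool_tray: open shallow steel tool tray, loose, 0.5 kg, empty, 115 mm (x) x 200 mm (y, long side) x 24 mm high over the rolled rim, walls 3 mm, floor 3 mm thick. Origin: centre of its underside; z up.
- small_jar: brown jar with a white screw lid, 45 mm across, 52 mm high, a bystander; origin centre of the underside
- white_box: plain white carton, 91 x 121 x 63 mm, a bystander; origin centre of the underside
- ball_pen: black ball pen, 134 mm long (y), 9 mm thick, lying on the desk near the supply, a bystander; origin centre of the underside

How it is judged:
On the way, in this order (a step that is already met when the one before it is completed fails the run):
1. the pliers lie flat in the tool tray, let go, the hood still shut (x of pliers in the frame of tool_tray between -0.05 and 0.05 m and y of pliers in the frame of tool_tray between -0.06 and 0.06 m and z of pliers in the frame of tool_tray between -0.002 and 0.009 m and angle between pliers's own z axis and vertical below 0.12 rad and linear speed of pliers below 0.02 m/s and contact force between pliers and the fingers below 0.05 N and value of joint hood below 0.3 rad), for 0.2 s.
2. the hood is swung right back past its balance point (beyond 2.2 rad of 2.6) (value of joint hood above 2.2 rad), for 0.2 s.
At the end, for the whole second after the job is handed in: The pliers lie flat on the tool tray's floor (origin within 50 mm across and 60 mm along of the tray's centre, less than 9 mm above its underside, tilted less than 7 degrees), at rest and let go; the hood stands open beyond 2.2 rad; the knob is within 0.08 rad of its anticlockwise stop and still (x of pliers in the frame of tool_tray between -0.05 and 0.05 m and y of pliers in the frame of tool_tray between -0.06 and 0.06 m and z of pliers in the frame of tool_tray between -0.002 and 0.009 m and angle between pliers's own z axis and vertical below 0.12 rad and linear speed of pliers below 0.02 m/s and contact force between pliers and the fingers below 0.05 N and value of joint hood above 2.2 rad and value of joint knob below 0.08 rad and velocity of joint knob between -0.05 and 0.05 rad/s); the robot touches nothing.
It fails at once if the pliers fall or are thrown (faster than 0.8 m/s while no finger holds them: a drop of about 3 cm) (linear speed of pliers above 0.8 m/s and contact force between pliers and the fingers below 0.05 N).
It fails at once if a bystander (the jar, the white carton or the ball pen) is shifted by more than 3 cm (distance of any of small_jar, white_box, ball_pen from where it was at the start of the episode above 0.03 m).
It also fails if it takes over 67 s, if anything falls off the work surface, if the arm or the gripper's body presses on something with over 40 N, if the wrist force passes 120 N, or if a joint passes its speed limit or range.

## Working session

There is one attempt and no reset: what is moved stays moved. The work goes in short steps, Python scripts to look and compute and a tool call to move; the robot and the scene stay as the last step left them, time stands still between calls to the robot, and variables do not carry over. Pictures are saved under pics/ and viewed, at most 10 in all, crops included, and the job is handed in when it is done.

Besides the shell and the picture viewer there is one more tool, called after "Request:" in YAML: its name, and indented under it one key for each argument. send_rows: Moves the arm, as the interface text tells. Shifts and turns lie within -1 to 1; 1 stands for 25 mm of shift or 8 degrees of turn. Its arguments: {"type":"object","properties":{"rows":{"type":"array","items":{"type":"array","items":{"type":"array","items":{"type":"number"}}}}},"required":["rows"]}

```bash
mkdir -p pics; ls; python3 - <<'E'
from station import manip
import cv2,numpy as np
o=manip.get_obs()
for k,v in o.items(): print(k,np.round(v,3))
for n in ("scene","top"):
    d=manip.get_image(n); cv2.imwrite(f"pics/{n}0.png",d["color"]); np.savez(f"{n}0.npz",**{k:v for k,v in d.items()})
    print(n,d.keys(),np.round(d["camera_matrix"],1).tolist(),np.round(d["T"],3).tolist())
d=manip.get_image("wrist");print(np.round(d["tool_from_camera"],3).tolist(),d["camera_matrix"].tolist())
E
```

```text
pics
time_s 0.0
qpos [ 1.38   0.69  -0.194  1.566  0.157  0.903 -0.215]
joint_velocities [-0.002 -0.    -0.001 -0.002  0.     0.    -0.   ]
joint_torque [-1.0000e-03 -5.2756e+01 -1.2670e+00 -1.5343e+01 -5.3000e-02  7.0000e-03
  0.0000e+00]
position [ 0.139 -0.609  0.263]
tcp_rot [ 0.994  0.112 -0.    -0.001]
force [0.493 0.685 0.86 ]
wrist_torque [ 0.008  0.004 -0.025]
grasp_force 0.0
gripper_width 0.088
scene dict_keys(['color', 'range_z', 'camera_matrix', 'T']) [[494.1, 0.0, 320.7], [0.0, 494.1, 213.9], [0.0, 0.0, 1.0]] [[-0.84, 0.324, -0.435, 0.077], [-0.543, -0.517, 0.662, 0.603], [-0.01, 0.792, 0.61, 0.712], [0.0, 0.0, 0.0, 1.0]]
top dict_keys(['color', 'range_z', 'camera_matrix', 'T']) [[501.6, 0.0, 311.0], [0.0, 501.6, 189.2], [0.0, 0.0, 1.0]] [[0.026, 0.98, -0.195, 0.303], [-1.0, 0.028, 0.011, -0.058], [0.016, 0.195, 0.981, 1.159], [0.0, 0.0, 0.0, 1.0]]
[[-0.001, 0.949, 0.314, 0.083], [1.0, 0.001, -0.0, 0.0], [-0.001, 0.314, -0.949, -0.121], [0.0, 0.0, 0.0, 1.0]] [[344.7568424110395, 0.0, 320.27649376318055], [0.0, 344.7568424110395, 202.11906971662145], [0.0, 0.0, 1.0]]
```

View pics/top0.png

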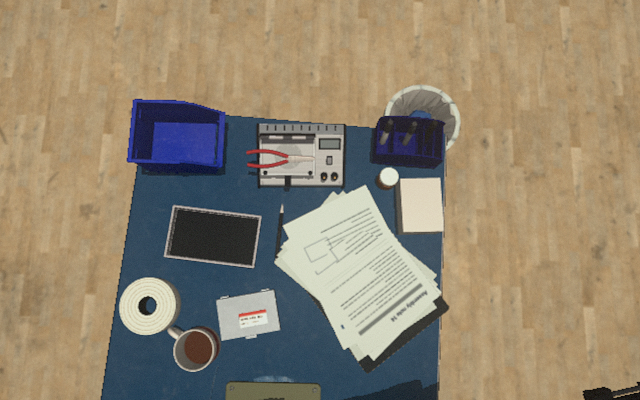

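View pics/scene0.png

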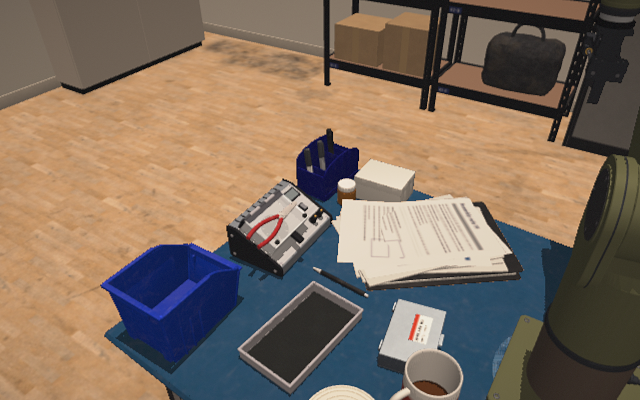

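The top view shows the supply at about (258–345, 123–187), the pliers on its hood with handles to the left, the tab at (287,183), the tray at (165–262, 206–268) and the pen at (281,230).

```bash
cat > h.py <<'E'
import numpy as np,cv2
from scipy.spatial.transform import Rotation as R
def cloud(d,T=None):
    K=d["camera_matrix"];z=d["range_z"].astype(float);T=d["T"] if T is None else T
    v,u=np.mgrid[0:z.shape[0],0:z.shape[1]]
    p=np.stack([(u-K[0,2])/K[0,0]*z,-(v-K[1,2])/K[1,1]*z,-z],-1)
    return p@T[:3,:3].T+T[:3,3]
def rect(m,P):
    q=P[m][:,:2].astype(np.float32)*1000
    (c,s,a)=cv2.minAreaRect(q);return np.round(c,1),np.round(s,1),round(a,1),m.sum()
def biggest(m):
    n,l,s,_=cv2.connectedComponentsWithStats(m.astype(np.uint8));return l==1+np.argmax(s[1:,4])
E
python3 - <<'E'
from h import *
for n in ("top","scene"):
    d=np.load(n+"0.npz");P=cloud(d);z=P[...,2];x=P[...,0];y=P[...,1]
    hsv=cv2.cvtColor(d["color"],cv2.COLOR_BGR2HSV);H,S,V=cv2.split(hsv)
    B,G,Rd=[d["color"][...,i].astype(int) for i in range(3)]
    if n=="top": box=(slice(115,195),slice(240,360)); 
    else: box=(slice(175,285),slice(222,335))
    bm=np.zeros(z.shape,bool);bm[box]=1
    print(n,"desk z",np.median(z[P[...,0]>0.3][:]))
    sup=bm&(z>0.012)&(z<0.2)&(x<0.95); print("supply",rect(biggest(sup),P))
    red=bm&(Rd>120)&(Rd-G>70); q=P[red]; print("red",rect(red,P),"z",np.percentile(q[:,2],[5,50,95]).round(3), q.mean(0).round(3))
    tm=np.zeros(z.shape,bool)
    tm[(slice(200,275),slice(160,268)) if n=="top" else (slice(275,395),slice(232,370))]=1
    rim=biggest(tm&(z>0.013)&(z<0.04)); print("tray rim",rect(rim,P),np.median(z[rim]).round(3))
    fl=biggest(tm&(V<70)&(S<90)); print("floor",rect(fl,P),np.median(z[fl]).round(3))
    # panel plane fit
    if n=="top":
        for (u,v) in [(287,183),(265,170),(335,178),(300,158),(262,125),(340,125),(262,186),(342,186),(268,137),(312,137),(263,177),(312,177)]: print((u,v),P[v,u].round(3),d["color"][v,u])
        big=cv2.resize(d["color"][105:200,235:355],None,fx=6,fy=6,interpolation=cv2.INTER_CUBIC);cv2.imwrite("pics/crop0.png",big)
E
```

```text
top desk z -0.7523944948316839
supply (array([598.5, -37. ]), array([139.7, 220.5]), 1.3, np.int64(5679))
red (array([581.1,  33.5]), array([35.2, 98. ]), 2.2, np.int64(225)) z [0.082 0.091 0.101] [0.582 0.029 0.092]
tray rim (array([415.2, 148.6]), array([205.5, 120.4]), 84.4, np.int64(745)) 0.021
floor (array([402. ,  87.6]), array([328.5, 127.6]), 77.1, np.int64(3784)) 0.001
(287, 183) [ 0.534 -0.016  0.06 ] [40 41 39]
(265, 170) [0.56  0.033 0.071] [135 143 148]
(335, 178) [ 0.55  -0.124  0.053] [ 68 111 148]
(300, 158) [ 0.585 -0.044  0.091] [167 185 196]
(262, 125) [0.661 0.044 0.081] [130 133 136]
(340, 125) [ 0.665 -0.131  0.085] [130 132 134]
(262, 186) [0.534 0.043 0.018] [45 45 43]
(342, 186) [ 0.541 -0.143  0.01 ] [40 44 44]
(268, 137) [0.626 0.027 0.107] [ 96 100 105]
(312, 137) [ 0.629 -0.069  0.107] [82 86 91]
(263, 177) [0.553 0.041 0.03 ] [ 91  99 102]
(312, 177) [ 0.555 -0.072  0.035] [87 93 95]
scene desk z -0.6058520599890729
supply (array([594.2, -93.3]), array([173., 335.]), 4.3, np.int64(6636))
red (array([356.4, 312.6]), array([ 69.3, 802.1]), 39.0, np.int64(259)) z [0.086 0.094 0.104] [0.58  0.032 0.097]
tray rim (array([416.6, 148.8]), array([207.1, 122.6]), 84.1, np.int64(1597)) 0.023
floor (array([312.3, 349.1]), array([180. , 667.5]), 27.8, np.int64(4499)) 0.004
```

View pics/crop0.png

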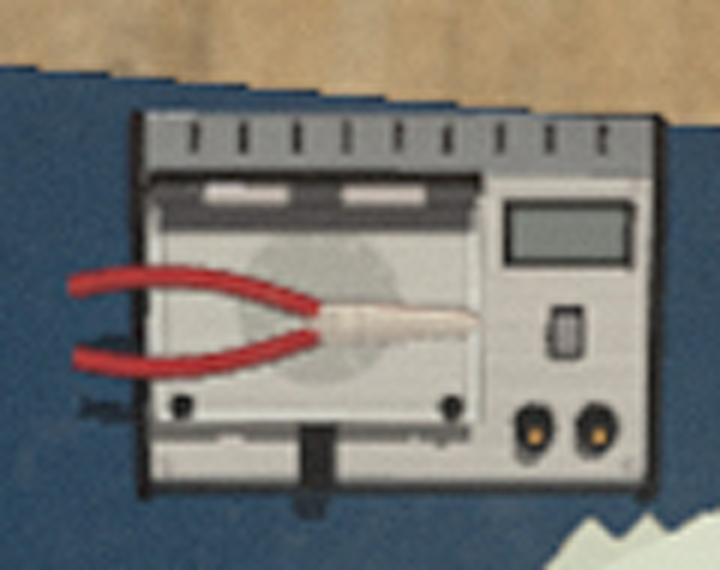

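The crop shows the hood bumpers at about (181,406) and (452,406), the tab at (318,470), the pliers' jaw tip at (478,320) and their handle ends at (72,285) and (77,357). The rear corners of the supply are at (135,112) and (662,118).

```bash
cat >> h.py <<'E'
def ray(d,u,v,T=None,h=0,n=(0,0,1)):
    K=d["camera_matrix"];T=d["T"] if T is None else T
    r=T[:3,:3]@np.array([(u-K[0,2])/K[0,0],-(v-K[1,2])/K[1,1],-1.]);o=T[:3,3];n=np.array(n)
    return o+r*((h-n@o)/(n@r))
def Rt(yaw,phi,flip=0):
    "tool pointing down, tilted phi (deg) towards supply heading yaw (deg); flip=angle of tool x from heading about vertical"
    f=R.from_euler('z',yaw,degrees=True)
    zt=f.apply([np.sin(np.radians(phi)),0,-np.cos(np.radians(phi))])
    xa=f.apply([np.cos(np.radians(phi)),0,np.sin(np.radians(phi))]) # flip 0 tool x
    ya=np.cross(zt,xa); c,s=np.cos(np.radians(flip)),np.sin(np.radians(flip))
    # flip counter-clockwise seen from above: x -> -ya side
    x=c*xa-s*ya; return R.from_matrix(np.stack([x,np.cross(zt,x),zt],1))
def plan(p0,R0,p1,R1,N=None):
    p0,p1=np.array(p0),np.array(p1);w=(R0.inv()*R1).as_rotvec();D=p1-p0
    if N is None: N=int(np.ceil(max(np.linalg.norm(D)/.0235,np.degrees(np.linalg.norm(w))/7.8,1)))
    M=sum((R0*R.from_rotvec(w*k/N)).as_matrix() for k in range(N))
    dx=np.linalg.solve(M,D)/.025;wr=np.degrees(w/N)/8
    print(N,"x",np.round(np.r_[dx,wr],3).tolist(),"exp p",p1.round(4),"quat",R1.as_quat().round(4).tolist())
E
python3 - <<'E'
from h import *
d=np.load("top0.npz");c=lambda x,y:(235+(x-2.5)/6,105+(y-2.5)/6)
for nm,pts,h in [("bump",[(181,406),(452,406)],.075),("back",[(135,112),(662,118)],.086),("hinge",[(150,185),(480,185)],.108),("tip",[(478,320)],.095),("hand",[(72,285),(77,357)],.095)]:
    q=np.array([ray(d,*c(*p),h=h) for p in pts]);print(nm,q.round(4).tolist(), np.degrees(np.arctan2(*(q[0]-q[-1])[:2])).round(2) if len(q)>1 else '', q.mean(0).round(4), np.linalg.norm(q[0]-q[-1]).round(3))
# tab dark blob + supply front face x from depth
for n,box in (("top",(slice(176,190),slice(276,300))),):
    P=cloud(d);m=np.zeros((400,640),bool);m[box]=1;m&=(d["color"].max(2)<60)&(P[...,2]>.045);print("tab",P[m].mean(0).round(4),m.sum(),P[m].min(0).round(3),P[m].max(0).round(3))
d2=np.load("scene0.npz");P2=cloud(d2)
for P_,dd in((P,d),(P2,d2)):
    for lo,hi in(((.55,-.14,.03),(.66,.05,.12)),):
        m=np.all((P_>lo)&(P_<hi),-1)&(P_[...,1]<-.09)&(P_[...,0]<.62)&(P_[...,0]>.56)
        A=P_[m];co=np.linalg.lstsq(np.c_[A[:,:2],np.ones(len(A))],A[:,2],rcond=None)[0];print("panel fit",co.round(3),m.sum(),"slope",np.degrees(np.arctan(np.hypot(*co[:2]))).round(1))
E
```

```text
bump [[0.554, 0.0335, 0.075], [0.557, -0.0665, 0.075]] -1.69 [ 0.5555 -0.0165  0.075 ] 0.1
back [[0.6633, 0.0546, 0.086], [0.6671, -0.1419, 0.086]] -1.1 [ 0.6652 -0.0437  0.086 ] 0.197
hinge [[0.6284, 0.0455, 0.108], [0.632, -0.0743, 0.108]] -1.76 [ 0.6302 -0.0144  0.108 ] 0.12
tip [[0.5848, -0.075, 0.095]]  [ 0.5848 -0.075   0.095 ] 0.0
hand [[0.5935, 0.0735, 0.095], [0.5666, 0.0703, 0.095]] 83.27 [0.58   0.0719 0.095 ] 0.027
tab [ 0.5392 -0.0164  0.0595] 58 [ 0.528 -0.023  0.05 ] [ 0.55  -0.011  0.068]
panel fit [ 0.53   0.041 -0.256] 628 slope 28.0
panel fit [ 0.506  0.074 -0.234] 346 slope 27.1
```

```bash
cat >> h.py <<'E'
YAW=1.7;O=np.array([.613,-.045,0])
def loc(x,y,z): return O+R.from_euler('z',YAW,degrees=True).apply(np.array([x,y,z])/1000)
NRM=R.from_euler('z',YAW,degrees=True).apply([-np.sin(np.radians(28)),0,np.cos(np.radians(28))])
def now():
    from station import manip
    o=manip.get_obs();return np.array(o["position"]),R.from_quat(o["tcp_rot"]),o
E
python3 - <<'E'
from h import *
d=np.load("top0.npz");c=lambda x,y:(235+(x-2.5)/6,105+(y-2.5)/6)
H=loc(13,30,108);n=NRM
q=[ray(d,*c(*p),h=n@H+.005,n=n) for p in [(478,320),(72,285),(77,357)]]
tip,hd=q[0],(q[1]+q[2])/2;ax=(hd-tip);L=np.linalg.norm(ax);ctr=(tip+hd)/2;print("pliers",ctr.round(4),L.round(3),np.degrees(np.arctan2(-ax[0],ax[1])).round(1),"s from hinge",np.linalg.norm((ctr-H)-np.array([0,(ctr-H)[1],0])).round(4))
g=ctr+ax/L*.005-n*.005;print("surf pt",g.round(4))
p0,R0,_=now();R1=Rt(1.8,28,90)
plan(p0,R0,g+n*.11,R1)
E
```

```text
pliers [ 0.5833 -0.0014  0.0916] 0.147 1.9 s from hinge 0.0449
surf pt [0.5854 0.0037 0.0872]
32 x [0.964, -0.138, 0.128, -0.092, 0.075, -0.302] exp p [0.5338 0.0022 0.1843] quat [0.6752, 0.6968, 0.1737, 0.1684]
```

Request:
send_rows:
  rows:
    - [[0.96,-0.14,0.13,-0.09,0.075,-0.3,0.4],[0.96,-0.14,0.13,-0.09,0.075,-0.3,0.4],[0.96,-0.14,0.13,-0.09,0.075,-0.3,0.4],[0.96,-0.14,0.13,-0.09,0.075,-0.3,0.4],[0.96,-0.14,0.13,-0.09,0.075,-0.3,0.4]]

```text
time_s: 0.65
position: [0.2494, -0.5559, 0.249]
tcp_rot: [0.976, 0.216, 0.03, 0.028]
force: [1.7, 0.8, 0.3]
gripper_width: 0.0617
grasp_force: 0.0
```

Request:
send_rows:
  rows:
    - [[0.96,-0.14,0.13,-0.09,0.075,-0.3,0.4],[0.96,-0.14,0.13,-0.09,0.075,-0.3,0.4],[0.96,-0.14,0.13,-0.09,0.075,-0.3,0.4],[0.96,-0.14,0.13,-0.09,0.075,-0.3,0.4],[0.96,-0.14,0.13,-0.09,0.075,-0.3,0.4]]

```text
time_s: 1.15
position: [0.3459, -0.482, 0.2382]
tcp_rot: [0.945, 0.317, 0.059, 0.056]
force: [0.2, -0.0, 0.7]
gripper_width: 0.0617
grasp_force: 0.0
```

Request:
send_rows:
  rows:
    - [[0.96,-0.14,0.13,-0.09,0.075,-0.3,0.4],[0.96,-0.14,0.13,-0.09,0.075,-0.3,0.4],[0.96,-0.14,0.13,-0.09,0.075,-0.3,0.4],[0.96,-0.14,0.13,-0.09,0.075,-0.3,0.4],[0.96,-0.14,0.13,-0.09,0.075,-0.3,0.4]]

```text
time_s: 1.65
position: [0.4258, -0.39, 0.2292]
tcp_rot: [0.903, 0.413, 0.087, 0.083]
force: [0.9, 0.2, 0.2]
gripper_width: 0.0616
grasp_force: 0.0
```

Request:
send_rows:
  rows:
    - [[0.96,-0.14,0.13,-0.09,0.075,-0.3,0.4],[0.96,-0.14,0.13,-0.09,0.075,-0.3,0.4],[0.96,-0.14,0.13,-0.09,0.075,-0.3,0.4],[0.96,-0.14,0.13,-0.09,0.075,-0.3,0.4],[0.96,-0.14,0.13,-0.09,0.075,-0.3,0.4]]

```text
time_s: 2.15
position: [0.4854, -0.2839, 0.2197]
tcp_rot: [0.849, 0.504, 0.114, 0.109]
force: [-0.3, 0.1, 0.5]
gripper_width: 0.0618
grasp_force: 0.0
```

Request:
send_rows:
  rows:
    - [[0.96,-0.14,0.13,-0.09,0.075,-0.3,0.4],[0.96,-0.14,0.13,-0.09,0.075,-0.3,0.4],[0.96,-0.14,0.13,-0.09,0.075,-0.3,0.4],[0.96,-0.14,0.13,-0.09,0.075,-0.3,0.4],[0.96,-0.14,0.13,-0.09,0.075,-0.3,0.4]]

```text
time_s: 2.65
position: [0.5181, -0.1935, 0.2133]
tcp_rot: [0.799, 0.573, 0.132, 0.127]
force: [0.5, 0.4, 0.8]
gripper_width: 0.0618
grasp_force: 0.0
```

Request:
send_rows:
  rows:
    - [[0.96,-0.14,0.13,-0.09,0.075,-0.3,0.4],[0.96,-0.14,0.13,-0.09,0.075,-0.3,0.4],[0.96,-0.14,0.13,-0.09,0.075,-0.3,0.4],[0.96,-0.14,0.13,-0.09,0.075,-0.3,0.4],[0,0,0,0,0,0,0.4]]

```text
time_s: 3.15
position: [0.5241, -0.14, 0.2052]
tcp_rot: [0.769, 0.611, 0.136, 0.129]
force: [0.1, 0.7, -0.3]
gripper_width: 0.0621
grasp_force: 0.0
```

```bash
python3 - <<'E'
from h import *
from station import manip
p0,R0,o=now();print(o["time_s"],p0.round(4),R0.as_quat().round(3),o["gripper_width"],np.round(o["qpos"],2))
d=manip.get_image("wrist");cv2.imwrite("pics/w1.png",d["color"])
Tw=np.eye(4);Tw[:3,:3]=R0.as_matrix();Tw[:3,3]=p0;T=Tw@d["tool_from_camera"]
np.savez("w1.npz",**d,T=T)
P=cloud(d,T);B,G,Rd=[d["color"][...,i].astype(int) for i in range(3)]
red=(Rd>110)&(Rd-G>60);q=P[red];v,u=np.nonzero(red);print("red px",u.min(),u.max(),v.min(),v.max(),"world",q.mean(0).round(4),q.min(0).round(3),q.max(0).round(3))
g=np.array([.5854,.0037,.0872]);plan(p0,R0,g+NRM*.11,Rt(1.8,28,90))
E
```

```text
3.15 [ 0.5241 -0.14    0.2052] [0.769 0.611 0.136 0.129] 0.062070624763949415 [ 0.41  0.61 -0.32  2.2   1.73  0.15 -1.75]
red px 276 328 0 302 world [ 0.5806 -0.0252  0.0924] [ 0.499 -0.253  0.035] [ 0.594 -0.008  0.322]
7 x [0.811, -0.091, 0.118, -0.111, 0.059, -0.254] exp p [0.5338 0.0022 0.1843] quat [0.6752, 0.6968, 0.1737, 0.1684]
```

View pics/w1.png

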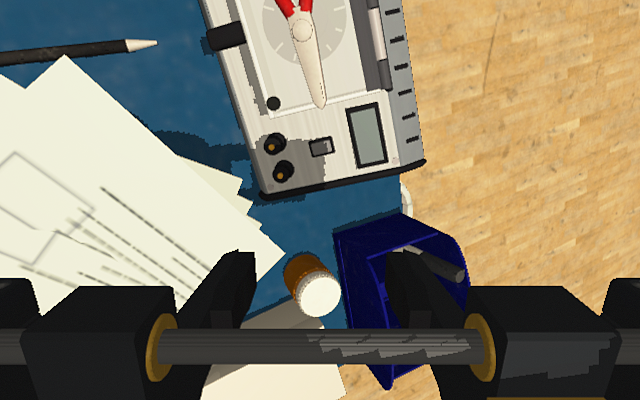

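The wrist view shows the jaw tip at about (320,105), the tab at (225,38), the jar lid at (320,298) and the pen holder at (405,290). The arm slowed at a wrist singularity, with joint 6 at 0.15. I'll approach with the tool yawed the other way, since the half turn gives the same grasp.

```bash
python3 - <<'E'
from h import *
p0,R0,o=now()
g=np.array([.5854,.0037,.0872]);pre=g+NRM*.11
plan(p0,R0,pre,Rt(1.8,28,0));plan(pre,Rt(1.8,28,0),pre,Rt(1.8,28,-90))
E
```

```text
10 x [0.427, -0.451, 0.1, -0.026, 0.093, 0.944] exp p [0.5338 0.0022 0.1843] quat [0.9702, 0.0152, 0.2419, -0.0038]
12 x [0.0, -0.0, -0.0, 0.0, -0.0, 0.938] exp p [0.5338 0.0022 0.1843] quat [0.6968, -0.6752, 0.1684, -0.1737]
```

Request:
send_rows:
  rows:
    - [[0.43,-0.45,0.1,-0.03,0.09,0.94,0.4],[0.43,-0.45,0.1,-0.03,0.09,0.94,0.4],[0.43,-0.45,0.1,-0.03,0.09,0.94,0.4],[0.43,-0.45,0.1,-0.03,0.09,0.94,0.4],[0.43,-0.45,0.1,-0.03,0.09,0.94,0.4]]

```text
time_s: 3.7
position: [0.5055, -0.0732, 0.1832]
tcp_rot: [0.921, 0.329, 0.196, 0.071]
force: [0.7, 0.9, -2.0]
gripper_width: 0.0616
grasp_force: 0.0
```

```bash
python3 - <<'E'
from h import *
p0,R0,o=now();print(p0.round(4),R0.as_quat().round(3),np.round(o["qpos"],2),R0.as_matrix().round(2).tolist())
g=np.array([.5854,.0037,.0872]);pre=g+NRM*.11
plan(p0,R0,pre,Rt(1.8,28,0));plan(p0,R0,pre,Rt(1.8,28,-45));plan(p0,R0,pre,Rt(1.8,28,-90))
E
```

```text
[ 0.5055 -0.0732  0.1832] [0.921 0.329 0.196 0.071] [ 0.66  0.81 -1.    2.33  1.86  0.69 -2.65] [[0.71, 0.58, 0.41], [0.63, -0.77, -0.0], [0.31, 0.26, -0.91]]
5 x [0.444, -0.472, 0.097, -0.013, 0.102, 0.942] exp p [0.5338 0.0022 0.1843] quat [0.9702, 0.0152, 0.2419, -0.0038]
11 x [0.112, -0.295, 0.047, 0.013, 0.048, 0.939] exp p [0.5338 0.0022 0.1843] quat [0.9022, -0.3572, 0.222, -0.0961]
17 x [-0.007, -0.232, 0.033, 0.023, 0.029, 0.939] exp p [0.5338 0.0022 0.1843] quat [0.6968, -0.6752, 0.1684, -0.1737]
```

Request:
send_rows:
  rows:
    - [[0,0,-0.4,0,0,-0.95,0.4],[0,0,-0.4,0,0,-0.95,0.4],[0,0,-0.4,0,0,-0.95,0.4],[0,0,-0.4,0,0,-0.95,0.4],[0,0,0,0,0,-0.95,0.4]]

```text
time_s: 4.2
position: [0.4896, -0.073, 0.2207]
tcp_rot: [0.761, 0.614, 0.163, 0.131]
force: [0.8, -0.7, -0.4]
gripper_width: 0.0618
grasp_force: 0.0
```

Request:
send_rows:
  rows:
    - [[0,0,0,0,0,-0.95,0.4],[0,0,0,0,0,-0.95,0.4],[0,0,0,0,0,-0.95,0.4],[0,0,0,0,0,-0.95,0.4],[0,0,0,0,0,-0.95,0.4]]

```text
time_s: 4.7
position: [0.4898, -0.073, 0.2199]
tcp_rot: [0.519, 0.828, 0.112, 0.177]
force: [0.4, -0.3, -0.4]
gripper_width: 0.0614
grasp_force: 0.0
```

```bash
python3 - <<'E'
from h import *
p0,R0,o=now();print(p0.round(4),R0.as_quat().round(3),np.round(o["qpos"],2),R0.as_matrix().round(2).tolist())
E
```

```text
[ 0.4898 -0.073   0.2199] [0.519 0.828 0.112 0.177] [ 0.53  0.61 -0.71  2.34  1.92  0.4  -1.4 ] [[-0.4, 0.82, 0.41], [0.9, 0.44, 0.0], [-0.18, 0.37, -0.91]]
```

```bash
python3 - <<'E'
from h import *
p0,R0,o=now()
g=np.array([.5854,.0037,.0872]);pre=g+NRM*.11
plan(p0,R0,pre,Rt(1.8,28,-90))
E
```

```text
20 x [-0.101, 0.196, 0.098, 0.001, -0.034, -0.973] exp p [0.5338 0.0022 0.1843] quat [0.6968, -0.6752, 0.1684, -0.1737]
```

Request:
send_rows:
  rows:
    - [[-0.1,0.2,0.1,0,-0.035,-0.97,0.4],[-0.1,0.2,0.1,0,-0.035,-0.97,0.4],[-0.1,0.2,0.1,0,-0.035,-0.97,0.4],[-0.1,0.2,0.1,0,-0.035,-0.97,0.4],[-0.1,0.2,0.1,0,-0.035,-0.97,0.4]]

```text
time_s: 5.2
position: [0.5198, -0.0662, 0.2199]
tcp_rot: [0.216, 0.952, 0.041, 0.215]
force: [-0.3, 1.0, 0.3]
gripper_width: 0.0618
grasp_force: 0.0
```

Request:
send_rows:
  rows:
    - [[-0.1,0.2,0.1,0,-0.035,-0.97,0.4],[-0.1,0.2,0.1,0,-0.035,-0.97,0.4],[-0.1,0.2,0.1,0,-0.035,-0.97,0.4],[-0.1,0.2,0.1,0,-0.035,-0.97,0.4],[-0.1,0.2,0.1,0,-0.035,-0.97,0.4]]

```text
time_s: 5.7
position: [0.5403, -0.0443, 0.2155]
tcp_rot: [-0.112, 0.967, -0.036, 0.228]
force: [1.0, -1.3, -0.7]
gripper_width: 0.0616
grasp_force: 0.0
```

Request:
send_rows:
  rows:
    - [[-0.1,0.2,0.1,0,-0.035,-0.97,0.4],[-0.1,0.2,0.1,0,-0.035,-0.97,0.4],[-0.1,0.2,0.1,0,-0.035,-0.97,0.4],[-0.1,0.2,0.1,0,-0.035,-0.97,0.4],[-0.1,0.2,0.1,0,-0.035,-0.97,0.4]]

```text
time_s: 6.2
position: [0.5452, -0.017, 0.2036]
tcp_rot: [-0.427, 0.872, -0.108, 0.215]
force: [-0.2, -0.9, 0.1]
gripper_width: 0.0618
grasp_force: 0.0
```

Request:
send_rows:
  rows:
    - [[-0.1,0.2,0.1,0,-0.035,-0.97,0.4],[-0.1,0.2,0.1,0,-0.035,-0.97,0.4],[-0.1,0.2,0.1,0,-0.035,-0.97,0.4],[-0.1,0.2,0.1,0,-0.035,-0.97,0.4],[0,0,0,0,0,0,0.4]]

```text
time_s: 6.7
position: [0.5376, 0.0011, 0.1881]
tcp_rot: [-0.645, 0.725, -0.157, 0.186]
force: [1.0, 0.2, -0.2]
gripper_width: 0.0614
grasp_force: 0.0
```

```bash
cat >> h.py <<'E'
def wrist(name):
    from station import manip
    p,Rr,o=now();d=manip.get_image("wrist");cv2.imwrite(f"pics/{name}.png",d["color"])
    T=np.eye(4);T[:3,:3]=Rr.as_matrix();T[:3,3]=p;T=T@d["tool_from_camera"];d=dict(d);d["T"]=T;return d
E
python3 - <<'E'
from h import *
p0,R0,o=now();print(p0.round(4),R0.as_quat().round(3),np.round(o["qpos"],2))
d=wrist("w2");P=cloud(d);B,G,Rd=[d["color"][...,i].astype(int) for i in range(3)]
red=biggest((Rd>110)&(Rd-G>60));q=P[red];v,u=np.nonzero(red);print("red px",u.min(),u.max(),v.min(),v.max(),"world",q.mean(0).round(4),q.min(0).round(3),q.max(0).round(3))
g=np.array([.5854,.0037,.0872]);pre=g+NRM*.11
plan(p0,R0,pre,Rt(1.8,28,-90))
E
```

```text
[0.5376 0.0011 0.1881] [-0.645  0.725 -0.157  0.186] [ 0.    0.65 -0.17  2.34  2.72  0.36  0.21]
red px 304 328 185 300 world [0.5949 0.0301 0.1011] [ 0.474 -0.082 -0.001] [0.671 0.153 0.289]
2 x [-0.012, 0.104, 0.031, -0.011, -0.007, -0.53] exp p [0.5338 0.0022 0.1843] quat [0.6968, -0.6752, 0.1684, -0.1737]
```

View pics/w2.png

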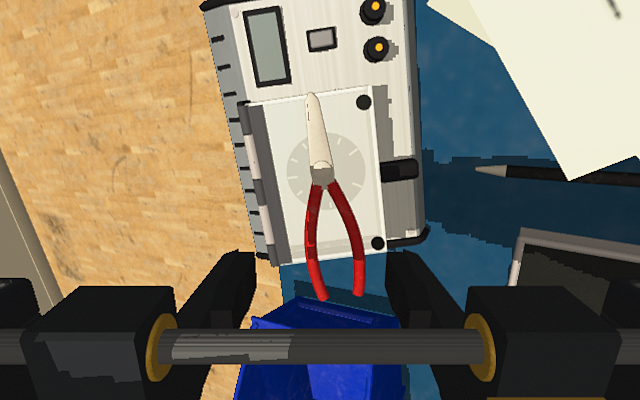

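The view shows the bumpers at (363,102) and (377,243), the tab at (400,169), the jaw tip at (312,97) and the handle ends at (322,297) and (358,293). I'll re-measure from here.

```bash
python3 - <<'E'
from h import *
d=wrist("w2b");n=NRM;H=loc(13,30,108)
for e in (0,):
    b=[ray(d,*p,h=n@H+.004,n=n) for p in [(363,102),(377,243)]];print("bump",np.round(b,4).tolist(),"expect",loc(-57,80,75).round(4),loc(-57,-20,75).round(4))
    q=[ray(d,*p,h=n@H+.006,n=n) for p in [(312,94),(323,299),(359,295)]]
    tip,hd=q[0],(q[1]+q[2])/2;ax=hd-tip;L=np.linalg.norm(ax);c=(tip+hd)/2;print("pliers",c.round(4),L.round(3),(ax/L).round(3))
    g=c+ax/L*.005-n*.006;print("g",g.round(4))
p0,R0,o=now();print(o["time_s"]);R1=Rt(1.9,28,-90)
plan(p0,R0,g+n*.07,R1,3);plan(g+n*.07,R1,g+n*.027,R1,3)
E
```

```text
bump [[0.5585, -0.0674, 0.0763], [0.5563, 0.0318, 0.0767]] expect [0.5537 0.0333 0.075 ] [ 0.5566 -0.0667  0.075 ]
pliers [ 0.5838 -0.002   0.093 ] 0.149 [-0.022  1.     0.004]
g [0.5865 0.0031 0.0878]
6.8
3 x [0.0, 0.064, 0.557, -0.011, -0.005, -0.367] exp p [0.5536 0.0021 0.1496] quat [0.6974, -0.6746, 0.1682, -0.1739]
3 x [0.001, 0.0, 0.573, 0.0, 0.0, 0.0] exp p [0.5738 0.0027 0.1116] quat [0.6974, -0.6746, 0.1682, -0.1739]
```

Request:
send_rows:
  rows:
    - [[0,0.06,0.56,-0.01,0,-0.37,0.4],[0,0.06,0.56,-0.01,0,-0.37,0.4],[0,0.06,0.56,-0.01,0,-0.37,0.4],[0,0,0.57,0,0,0,0.4],[0,0,0.4,0,0,0,0.4]]

```text
time_s: 7.3
position: [0.5659, 0.0029, 0.1275]
tcp_rot: [0.698, -0.674, 0.169, -0.173]
force: [-0.2, -0.3, -0.3]
gripper_width: 0.0614
grasp_force: 0.0
```

```bash
python3 - <<'E'
from h import *
p0,R0,o=now();print(p0.round(4),R0.as_quat().round(3),np.round(o["qpos"],2),np.round(o["force"],1))
g=np.array([.5865,.0031,.0878]);print("height above hood",((p0-g)@NRM).round(4),"tool-frame err",R0.inv().apply(g-p0).round(4))
E
```

```text
[0.5659 0.0029 0.1275] [ 0.698 -0.674  0.169 -0.173] [-0.    0.8  -0.16  2.29  2.81  0.45  0.28] [-0.2 -0.3 -0.3]
height above hood 0.0448 tool-frame err [0.0004 0.0005 0.0448]
```

Request:
send_rows:
  rows:
    - [[0,0,0.35,0,0,0,0.4],[0,0,0.36,0,0,0,0.4],[0,0,0,0,0,0,0.4]]

```text
time_s: 7.6
position: [0.5738, 0.0041, 0.1116]
tcp_rot: [0.699, -0.673, 0.168, -0.174]
force: [-0.4, 0.3, 0.9]
gripper_width: 0.0617
grasp_force: 0.0
```

Request:
send_rows:
  rows:
    - [[0,0,0,0,0,0,-1],[0,0,0,0,0,0,-1],[0,0,0,0,0,0,-1],[0,0,0,0,0,0,-1]]

```text
time_s: 8.0
position: [0.5731, 0.0044, 0.1126]
tcp_rot: [0.699, -0.673, 0.168, -0.174]
force: [-1.6, 1.5, 0.3]
gripper_width: 0.033
grasp_force: 28.8
```

```bash
python3 - <<'E'
from h import *
p0,R0,o=now();p1=p0+np.array([-.03,.0,.075]);R1=Rt(-5.7,0,-90)
plan(p0,R0,p1,R0,4)
plan(p1,R0,[.42,.150,.13],R1)
E
```

```text
4 x [-0.01, -0.087, -0.803, 0.0, 0.0, 0.0] exp p [0.5431 0.0044 0.1876] quat [0.6993, -0.6726, 0.1683, -0.1737]
9 x [-0.633, 0.617, 0.1, -0.388, 0.025, 0.108] exp p [0.42 0.15 0.13] quat [-0.6711, 0.7414, 0.0, 0.0]
```

Request:
send_rows:
  rows:
    - [[0,0,-0.4,0,0,0,-1],[0,0,-0.8,0,0,0,-1],[0,0,-0.9,0,0,0,-1],[0,0,-0.9,0,0,0,-1],[0,0,-0.4,0,0,0,-1]]

```text
time_s: 8.5
position: [0.5324, 0.0027, 0.1891]
tcp_rot: [0.699, -0.673, 0.169, -0.174]
force: [-0.0, 0.1, -1.1]
gripper_width: 0.033
grasp_force: 28.9
```

```bash
python3 - <<'E'
from h import *
p0,R0,o=now();R1=Rt(-5.7,0,-90);print(o["gripper_width"],o["force"])
plan(p0,R0,[.42,.150,.13],R1)
E
```

```text
0.03300691219449488 [-0.03556707  0.11200195 -1.06894826]
9 x [-0.641, 0.573, 0.119, -0.389, 0.025, 0.108] exp p [0.42 0.15 0.13] quat [-0.6711, 0.7414, 0.0, 0.0]
```

Request:
send_rows:
  rows:
    - [[-0.64,0.57,0.12,-0.39,0.025,0.11,-1],[-0.64,0.57,0.12,-0.39,0.025,0.11,-1],[-0.64,0.57,0.12,-0.39,0.025,0.11,-1],[-0.64,0.57,0.12,-0.39,0.025,0.11,-1],[-0.64,0.57,0.12,-0.39,0.025,0.11,-1]]

```text
time_s: 9.0
position: [0.472, 0.0834, 0.1473]
tcp_rot: [-0.688, 0.717, -0.074, 0.077]
force: [-0.3, -1.2, -1.0]
gripper_width: 0.0325
grasp_force: 28.9
```

Request:
send_rows:
  rows:
    - [[-0.64,0.57,0.12,-0.39,0.025,0.11,-1],[-0.64,0.57,0.12,-0.39,0.025,0.11,-1],[-0.64,0.57,0.12,-0.39,0.025,0.11,-1],[-0.64,0.57,0.12,-0.39,0.025,0.11,-1],[0,0,0,0,0,0,-1]]

```text
time_s: 9.5
position: [0.4616, 0.1029, 0.1374]
tcp_rot: [-0.682, 0.726, -0.061, 0.063]
force: [0.6, -1.4, -0.7]
gripper_width: 0.0324
grasp_force: 28.9
```

```bash
python3 - <<'E'
from h import *
p0,R0,o=now();R1=Rt(-5.7,0,-90);print(p0.round(4),R0.as_quat().round(3),np.round(o["qpos"],2),np.round(o["force"],1),o["gripper_width"])
plan(p0,R0,[.42,.150,.06],R1)
E
```

```text
[0.4616 0.1029 0.1374] [-0.682  0.726 -0.061  0.063] [-0.32  0.71 -0.05  2.28  1.67  0.1   1.06] [ 0.6 -1.4 -0.7] 0.03241988650015018
5 x [-0.346, 0.425, 0.58, -0.253, 0.017, 0.052] exp p [0.42 0.15 0.06] quat [-0.6711, 0.7414, 0.0, 0.0]
```

```bash
python3 - <<'E'
from h import *
p0,R0,o=now()
plan(p0,R0,[.425,.140,.15],Rt(-5.7,0,-10))
plan([.425,.14,.15],Rt(-5.7,0,-10),[.42,.15,.13],Rt(-5.7,0,90))
E
```

```text
11 x [-0.198, 0.04, -0.053, -0.1, -0.073, -0.883] exp p [0.425 0.14  0.15 ] quat [0.9906, -0.1366, 0.0, -0.0]
13 x [0.003, -0.039, 0.062, 0.0, 0.0, -0.962] exp p [0.42 0.15 0.13] quat [0.7414, 0.6711, 0.0, 0.0]
```

```bash
python3 - <<'E'
from h import *
p0,R0,o=now()
plan(p0,R0,[.425,.140,.15],Rt(-5.7,0,-180))
plan([.425,.14,.15],Rt(-5.7,0,-180),[.42,.15,.13],Rt(-5.7,0,-270))
E
```

```text
12 x [-0.001, 0.189, -0.06, -0.077, 0.089, 0.957] exp p [0.425 0.14  0.15 ] quat [0.0497, 0.9988, 0.0, 0.0]
12 x [0.04, 0.012, 0.067, 0.0, 0.0, 0.938] exp p [0.42 0.15 0.13] quat [0.7414, 0.6711, 0.0, 0.0]
```

Request:
send_rows:
  rows:
    - [[0,0.19,-0.06,-0.08,0.09,0.96,-1],[0,0.19,-0.06,-0.08,0.09,0.96,-1],[0,0.19,-0.06,-0.08,0.09,0.96,-1],[0,0.19,-0.06,-0.08,0.09,0.96,-1],[0,0.19,-0.06,-0.08,0.09,0.96,-1]]

```text
time_s: 10.0
position: [0.4388, 0.1093, 0.1416]
tcp_rot: [-0.402, 0.914, -0.039, 0.039]
force: [0.8, -0.1, -1.1]
gripper_width: 0.0327
grasp_force: 28.9
```

Request:
send_rows:
  rows:
    - [[0,0.19,-0.06,-0.08,0.09,0.96,-1],[0,0.19,-0.06,-0.08,0.09,0.96,-1],[0,0.19,-0.06,-0.08,0.09,0.96,-1],[0,0.19,-0.06,-0.08,0.09,0.96,-1],[0,0.19,-0.06,-0.08,0.09,0.96,-1]]

```text
time_s: 10.5
position: [0.4261, 0.1291, 0.1473]
tcp_rot: [-0.079, 0.997, -0.012, 0.011]
force: [-0.1, -0.7, -0.8]
gripper_width: 0.0328
grasp_force: 28.9
```

```bash
python3 - <<'E'
from h import *
p0,R0,o=now();print(p0.round(4),R0.as_quat().round(3),np.round(o["qpos"],2),np.round(o["force"],1),o["gripper_width"])
plan(p0,R0,[.42,.150,.13],Rt(-5.7,0,-270))
E
```

```text
[0.4261 0.1291 0.1473] [-0.079  0.997 -0.012  0.011] [-0.29  0.69 -0.2   2.21  0.59  0.29  0.72] [-0.1 -0.7 -0.8] 0.03279054819546894
14 x [0.06, 0.041, 0.048, -0.0, 0.019, 0.935] exp p [0.42 0.15 0.13] quat [0.7414, 0.6711, 0.0, 0.0]
```

Working well; continue.

Request:
send_rows:
  rows:
    - [[0.06,0.04,0.05,0,0.02,0.935,-1],[0.06,0.04,0.05,0,0.02,0.935,-1],[0.06,0.04,0.05,0,0.02,0.935,-1],[0.06,0.04,0.05,0,0.02,0.935,-1],[0.06,0.04,0.05,0,0.02,0.935,-1]]

```text
time_s: 11.0
position: [0.4194, 0.1344, 0.1408]
tcp_rot: [0.245, 0.97, -0.009, 0.007]
force: [0.2, -0.6, -1.1]
gripper_width: 0.0327
grasp_force: 28.9
```

Request:
send_rows:
  rows:
    - [[0.06,0.04,0.05,0,0.02,0.935,-1],[0.06,0.04,0.05,0,0.02,0.935,-1],[0.06,0.04,0.05,0,0.02,0.935,-1],[0.06,0.04,0.05,0,0.02,0.935,-1],[0.06,0.04,0.05,0,0.02,0.935,-1]]

```text
time_s: 11.5
position: [0.4173, 0.1429, 0.1344]
tcp_rot: [0.543, 0.84, -0.004, 0.003]
force: [0.1, -0.1, -0.6]
gripper_width: 0.033
grasp_force: 28.9
```

Request:
send_rows:
  rows:
    - [[0.06,0.04,0.05,0,0.02,0.935,-1],[0.06,0.04,0.05,0,0.02,0.935,-1],[0.06,0.04,0.05,0,0.02,0.935,-1],[0.06,0.04,0.05,0,0.02,0.935,-1],[0,0,0,0,0,0,-1]]

```text
time_s: 12.0
position: [0.4197, 0.1498, 0.1293]
tcp_rot: [0.739, 0.673, -0.001, -0.001]
force: [-0.0, -0.9, -0.7]
gripper_width: 0.0324
grasp_force: 28.9
```

```bash
python3 - <<'E'
from h import *
p0,R0,o=now();print(p0.round(4),R0.as_quat().round(3),np.round(o["qpos"],2),np.round(o["force"],1),o["gripper_width"])
d=wrist("w3");P=cloud(d);z=P[...,2]
m=(z>.015)&(z<.04)&(abs(P[...,0]-.416)<.08)&(abs(P[...,1]-.149)<.13);print("rim",rect(biggest(m),P))
plan(p0,R0,[.418,.150,.045],Rt(-5.7,0,-270))
from station import manip
s=manip.get_image("scene");cv2.imwrite("pics/s3.png",cv2.resize(s["color"][150:400,120:420],None,fx=2.4,fy=2.4))
E
```

```text
[0.4197 0.1498 0.1293] [ 0.739  0.673 -0.001 -0.001] [-0.49  0.73  0.08  2.21 -0.26  0.21 -0.28] [-0.  -0.9 -0.7] 0.03235237434183952
rim (array([419.6, 171.3]), array([158.7, 120.1]), 84.4, np.int64(6443))
4 x [0.0, -0.017, 0.843, -0.003, -0.0, 0.01] exp p [0.418 0.15  0.045] quat [0.7414, 0.6711, 0.0, 0.0]
```

View pics/s3.png

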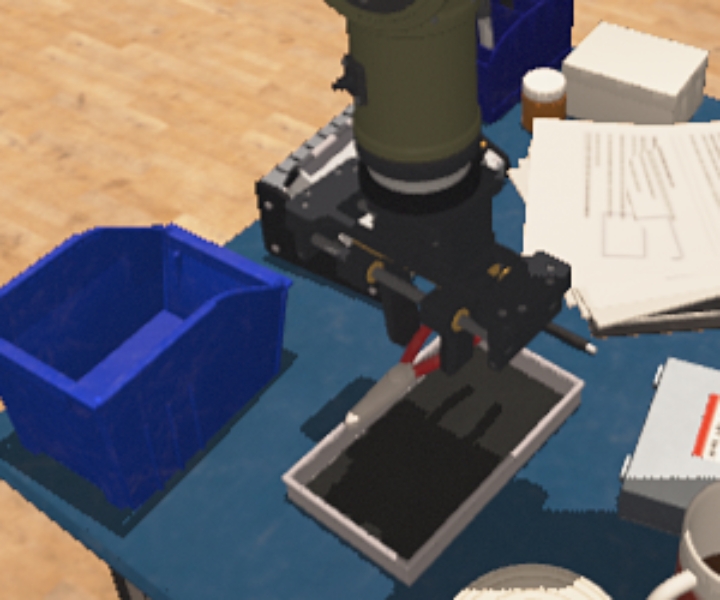

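The pliers are held level and aligned with the tray, with the jaws towards +y and clear of the rim. I'll lower them.

Request:
send_rows:
  rows:
    - [[0,0,0.9,0,0,0,-1],[0,0,0.9,0,0,0,-1],[0,0,0.8,0,0,0,-1],[0,0,0.6,0,0,0,-1],[0,0,0.3,0,0,0,-1]]

```text
time_s: 12.6
position: [0.4246, 0.1523, 0.0464]
tcp_rot: [0.738, 0.674, -0.006, -0.004]
force: [-0.4, 0.3, -0.6]
gripper_width: 0.0327
grasp_force: 28.9
```

Request:
send_rows:
  rows:
    - [[0,0,0.2,0,0,0,-1],[0,0,0,0,0,0,-1]]

```text
time_s: 12.8
position: [0.4254, 0.1527, 0.0426]
tcp_rot: [0.739, 0.674, -0.006, -0.004]
force: [-0.6, -0.1, -1.0]
gripper_width: 0.0324
grasp_force: 28.9
```

Request:
send_rows:
  rows:
    - [[0,0,0.2,0,0,0,-1],[0,0,0.15,0,0,0,-1],[0,0,0,0,0,0,-1]]

```text
time_s: 13.1
position: [0.4269, 0.1533, 0.0357]
tcp_rot: [0.739, 0.674, -0.007, -0.005]
force: [0.2, 0.1, -0.2]
gripper_width: 0.0325
grasp_force: 28.9
```

```bash
python3 - <<'E'
from h import *
p0,R0,o=now();print(p0.round(4),np.degrees(np.arccos(-R0.as_matrix()[2,2])),np.round(o["qpos"],2),np.round(o["force"],1))
d=wrist("w4");P=cloud(d);z=P[...,2];B,G,Rd=[d["color"][...,i].astype(int) for i in range(3)]
plan(p0,R0,[.420,.150,.031],Rt(-5.7,0,-270),3)
E
```

```text
[0.4269 0.1533 0.0357] 0.9938182249570775 [-0.47  0.94  0.04  2.2  -0.99  0.04  0.46] [ 0.2  0.1 -0.2]
3 x [-0.053, -0.087, 0.063, -0.04, 0.011, 0.017] exp p [0.42  0.15  0.031] quat [0.7414, 0.6711, 0.0, 0.0]
```

Request:
send_rows:
  rows:
    - [[0,-0.1,0.06,0.15,0,0,-1],[0,-0.1,0.06,0.1,0,0,-1],[0,0,0.06,0,0,0,-1],[0,0,0,0,0,0,-1]]

```text
time_s: 13.55
position: [0.4216, 0.1539, 0.0319]
tcp_rot: [0.739, 0.673, -0.019, -0.018]
force: [-1.1, -1.0, 6.5]
gripper_width: 0.0325
grasp_force: 28.9
```

```bash
python3 - <<'E'
from h import *
p0,R0,o=now();print(p0.round(4),R0.as_matrix()[:,2].round(3),np.round(o["qpos"],3),np.round(o["force"],1))
E
```

```text
[0.4216 0.1539 0.0319] [-0.051  0.001 -0.999] [-0.483  0.949  0.075  2.186 -0.99   0.1    0.458] [-1.1 -1.   6.5]
```

Contact is at 6.5 N. I'll release with a small opening.

Request:
send_rows:
  rows:
    - [[0,0,0,0,0,0,-0.05],[0,0,0,0,0,0,-0.05],[0,0,0,0,0,0,-0.05],[0,0,-0.3,0,0,0,-0.05],[0,0,-0.6,0,0,0,-0.05]]

```text
time_s: 14.05
position: [0.4224, 0.1537, 0.0536]
tcp_rot: [0.739, 0.673, -0.02, -0.018]
force: [-0.7, -0.5, 0.5]
gripper_width: 0.0416
grasp_force: 0.0
```

Request:
send_rows:
  rows:
    - [[0,0,-0.9,0,0,0,-0.05],[0,0,-0.9,0,0,0,-0.05],[0,0,-0.9,0,0,0,-0.05],[0,0,-0.9,0,0,0,-0.05],[0,0,-0.9,0,0,0,-0.05]]

```text
time_s: 14.55
position: [0.4284, 0.1539, 0.1675]
tcp_rot: [0.739, 0.673, -0.019, -0.018]
force: [-0.1, 0.3, 0.2]
gripper_width: 0.042
grasp_force: 0.0
```

```bash
python3 - <<'E'
from h import *
p0,R0,o=now();print(p0.round(4),R0.as_matrix().round(3).tolist(),np.round(o["qpos"],3),o["gripper_width"])
d=wrist("w4");P=cloud(d);z=P[...,2];B,G,Rd=[d["color"][...,i].astype(int) for i in range(3)]
red=(Rd>90)&(Rd-G>50)&(z<.03)&(abs(P[...,0]-.42)<.06)&(P[...,1]<.2);print("red",red.sum(),P[red].mean(0).round(4),P[red].min(0).round(4),P[red].max(0).round(4))
from station import manip
s=manip.get_image("scene");cv2.imwrite("pics/s4.png",cv2.resize(np.hstack([s["color"][150:400,150:400],d["color"][100:350,200:450]]),None,fx=1.6,fy=1.6))
E
```

```text
[0.4284 0.1539 0.1675] [[0.093, 0.994, -0.052], [0.996, -0.093, 0.0], [-0.005, -0.052, -0.999]] [-0.742  0.733  0.518  2.136 -0.767  0.525  0.279] 0.04201789057592426
red 2121 [0.4191 0.1332 0.0109] [0.3942 0.0798 0.0022] [0.4396 0.1778 0.0142]
```

View pics/s4.png

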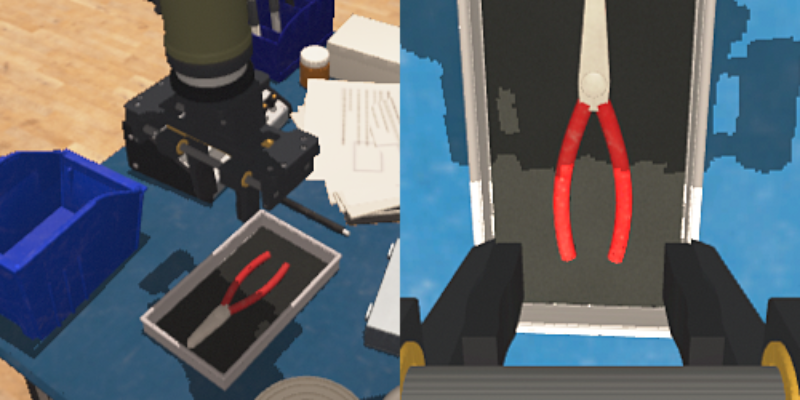

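The pliers lie flat in the tray. In the left half they are visible on the tray floor, and in the right half (crop) they sit centred between the walls, around (595,150). Next is the hood tab.

```bash
cat >> h.py <<'E'
def tab(th,s=106,up=15,dx=0):
    a=np.radians(208)-th
    return loc(13+dx+s*np.cos(a)-6*np.sin(a),30,108+s*np.sin(a)+6*np.cos(a)+up)
E
python3 - <<'E'
from h import *
p0,R0,o=now();R1=Rt(1.7,0,180);t=tab(0);print(t.round(4))
plan(p0,R0,t+[0,0,.07],R1);plan(t+[0,0,.07],R1,t,R1,4)
E
```

```text
[ 0.5344 -0.0173  0.0679]
13 x [-0.692, -0.096, 0.093, -0.021, -0.021, -0.933] exp p [ 0.5344 -0.0173  0.1379] quat [-0.0148, 0.9999, 0.0, 0.0]
4 x [-0.0, 0.0, 0.7, 0.0, 0.0, 0.0] exp p [ 0.5344 -0.0173  0.0679] quat [-0.0148, 0.9999, 0.0, 0.0]
```

Request:
send_rows:
  rows:
    - [[-0.69,-0.1,0.09,-0.02,-0.02,-0.93,-0.3],[-0.69,-0.1,0.09,-0.02,-0.02,-0.93,-0.3],[-0.69,-0.1,0.09,-0.02,-0.02,-0.93,-0.3],[-0.69,-0.1,0.09,-0.02,-0.02,-0.93,-0.3],[-0.69,-0.1,0.09,-0.02,-0.02,-0.93,-0.3]]

```text
time_s: 15.15
position: [0.4293, 0.0675, 0.1547]
tcp_rot: [0.483, 0.875, -0.013, -0.014]
force: [0.5, 0.6, 0.3]
gripper_width: 0.0305
grasp_force: 0.0
```

Request:
send_rows:
  rows:
    - [[-0.69,-0.1,0.09,-0.02,-0.02,-0.93,-0.3],[-0.69,-0.1,0.09,-0.02,-0.02,-0.93,-0.3],[-0.69,-0.1,0.09,-0.02,-0.02,-0.93,-0.3],[-0.69,-0.1,0.09,-0.02,-0.02,-0.93,-0.3],[-0.69,-0.1,0.09,-0.02,-0.02,-0.93,-0.3]]

```text
time_s: 15.65
position: [0.4827, 0.0002, 0.1427]
tcp_rot: [0.179, 0.984, -0.005, -0.008]
force: [0.5, 0.8, 1.0]
gripper_width: 0.0309
grasp_force: 0.0
```

Request:
send_rows:
  rows:
    - [[-0.69,-0.1,0.09,-0.02,-0.02,-0.93,-0.3],[-0.69,-0.1,0.09,-0.02,-0.02,-0.93,-0.3],[-0.69,-0.1,0.09,-0.02,-0.02,-0.93,-0.3],[0,0,0,0,0,0,-0.3]]

```text
time_s: 16.05
position: [0.5329, -0.0192, 0.1354]
tcp_rot: [-0.011, 1.0, -0.0, -0.002]
force: [-0.8, 0.5, 0.3]
gripper_width: 0.0311
grasp_force: 0.0
```

```bash
python3 - <<'E'
from h import *
p0,R0,o=now();print(p0.round(4),R0.as_quat().round(3),np.round(o["qpos"],2),o["gripper_width"])
d=wrist("w5");P=cloud(d);c=d["color"].max(2)
m=(c<70)&(abs(P[...,0]-.535)<.025)&(abs(P[...,1]+.017)<.03)&(P[...,2]>.042)&(P[...,2]<.085);m=biggest(m);q=P[m];v,u=np.nonzero(m);print("tab",m.sum(),q.mean(0).round(4),np.percentile(q,3,0).round(4),np.percentile(q,97,0).round(4),(u.mean(),v.mean()))
print("predicted tab point",tab(0,100,0).round(4))
R1=Rt(1.7,0,180);t=tab(0);plan(p0,R0,t,R1,4)
E
```

```text
[ 0.5329 -0.0192  0.1354] [-0.011  1.    -0.    -0.002] [-0.07  0.77  0.03  1.95 -0.04  0.42  1.59] 0.031056985627205328
tab 940 [ 0.5415 -0.018   0.0621] [ 0.5307 -0.0245  0.0556] [ 0.5521 -0.0116  0.0679] (np.float64(322.7936170212766), np.float64(241.1531914893617))
predicted tab point [ 0.5397 -0.0172  0.0558]
4 x [-0.017, 0.019, 0.674, -0.001, -0.009, -0.012] exp p [ 0.5344 -0.0173  0.0679] quat [-0.0148, 0.9999, 0.0, 0.0]
```

```bash
sed -i 's/O=np.array(\[.613,-.045,0\])/O=np.array([.6165,-.0457,0])/' h.py; python3 - <<'E'
from h import *
p0,R0,o=now()
R1=Rt(1.7,0,180);t=tab(0);plan(p0,R0,t,R1,4)
E
```

```text
4 x [-0.07, 0.004, 0.674, -0.001, -0.013, -0.016] exp p [ 0.5379 -0.018   0.0679] quat [-0.0148, 0.9999, 0.0, 0.0]
```

Request:
send_rows:
  rows:
    - [[-0.07,0,0.67,0,-0.01,-0.02,-0.3],[-0.07,0,0.67,0,-0.01,-0.02,-0.3],[-0.07,0,0.67,0,-0.01,-0.02,-0.3],[-0.07,0,0.67,0,-0.01,-0.02,-0.3],[0,0,0,0,0,0,-0.3]]

```text
time_s: 16.6
position: [0.5355, -0.0175, 0.0672]
tcp_rot: [-0.017, 1.0, -0.0, -0.003]
force: [-0.1, 0.8, 1.1]
gripper_width: 0.0308
grasp_force: 0.0
```

Request:
send_rows:
  rows:
    - [[0,0,0,0,0,0,-1],[0,0,0,0,0,0,-1],[0,0,0,0,0,0,-1]]

```text
time_s: 16.9
position: [0.538, -0.0176, 0.0697]
tcp_rot: [-0.017, 1.0, -0.0, -0.0]
force: [-1.0, 2.0, 1.5]
gripper_width: 0.0136
grasp_force: 30.0
```

```bash
python3 - <<'E'
from h import *
p0,R0,o=now();print(p0.round(4),R0.as_quat().round(3),np.round(o["qpos"],2),o["gripper_width"],np.round(o["force"],1))
# shift per row in tool axes (tool x=-forward, z=down) for 20 steps to theta 2.4
off=p0-tab(0);R1=R0;prev=p0
out=[]
for k in range(1,16):
    t=tab(2.4*k/15)+off;out.append((R1.inv().apply(t-prev)/.025).round(2).tolist());prev=t
for i in range(0,15,5):print(out[i:i+5],(tab(2.4*(i+5)/15)+off).round(4))
E
```

```text
[ 0.538  -0.0176  0.0697] [-0.017  1.    -0.    -0.   ] [-0.06  0.89  0.02  1.96 -0.04  0.29  1.59] 0.013602459147017062 [-1.   2.   1.5]
[[0.3, 0.0, -0.61], [0.2, 0.0, -0.65], [0.1, 0.0, -0.67], [-0.01, -0.0, -0.68], [-0.12, -0.0, -0.67]] [ 0.526  -0.0179  0.1516]
[[-0.22, -0.0, -0.64], [-0.32, -0.0, -0.6], [-0.41, -0.0, -0.54], [-0.49, -0.0, -0.47], [-0.56, -0.0, -0.38]] [ 0.5763 -0.0165  0.2171]
[[-0.62, -0.0, -0.29], [-0.65, -0.0, -0.19], [-0.67, -0.0, -0.08], [-0.68, -0.0, 0.03], [-0.66, -0.0, 0.14]] [ 0.6584 -0.014   0.2267]
```

Tab gripped (13.6 mm). Swinging the hood.

Request:
send_rows:
  rows:
    - [[0.3,0,-0.61,0,0,0,-1],[0.2,0,-0.65,0,0,0,-1],[0.1,0,-0.67,0,0,0,-1],[-0.01,0,-0.68,0,0,0,-1],[-0.12,0,-0.67,0,0,0,-1]]

```text
time_s: 17.4
position: [0.527, -0.0178, 0.1521]
tcp_rot: [-0.018, 1.0, -0.0, 0.001]
force: [4.5, 0.5, -5.1]
gripper_width: 0.0139
grasp_force: 30.0
```

```bash
python3 - <<'E'
from h import *
p0,R0,o=now();print(p0.round(4),R0.as_quat().round(3),np.round(o["qpos"],2),o["gripper_width"],np.round(o["force"],1))
E
```

```text
[ 0.527  -0.0178  0.1521] [-0.018  1.    -0.     0.001] [-0.07  0.74  0.02  1.97 -0.04  0.44  1.59] 0.013906005688592044 [ 4.5  0.5 -5.1]
```

Request:
send_rows:
  rows:
    - [[-0.22,0,-0.64,0,0,0,-1],[-0.32,0,-0.6,0,0,0,-1],[-0.41,0,-0.54,0,0,0,-1],[-0.49,0,-0.47,0,0,0,-1],[-0.56,0,-0.38,0,0,0,-1]]

```text
time_s: 17.9
position: [0.5769, -0.0165, 0.2167]
tcp_rot: [-0.017, 1.0, -0.0, -0.0]
force: [5.2, 0.4, -18.1]
gripper_width: 0.0137
grasp_force: 30.0
```

Request:
send_rows:
  rows:
    - [[-0.62,0,-0.29,0,0,0,-1],[-0.65,0,-0.19,0,0,0,-1],[-0.67,0,-0.08,0,0,0,-1],[-0.68,0,0.03,0,0,0,-1],[-0.66,0,0.14,0,0,0,-1]]

```text
time_s: 18.4
position: [0.656, -0.0144, 0.2254]
tcp_rot: [-0.017, 1.0, -0.001, -0.004]
force: [-4.5, -0.9, -5.3]
gripper_width: 0.0139
grasp_force: 30.0
```

```bash
python3 - <<'E'
from h import *
p0,R0,o=now();print(p0.round(4),R0.as_quat().round(3),np.round(o["qpos"],2),o["gripper_width"],np.round(o["force"],1))
from station import manip
s=manip.get_image("scene");np.savez("s6.npz",**s)
cv2.imwrite("pics/s6.png",cv2.resize(s["color"][100:300,180:400],None,fx=3,fy=3))
E
```

```text
[ 0.656  -0.0144  0.2254] [-0.017  1.    -0.001 -0.004] [-0.07  0.78  0.05  1.5  -0.04  0.87  1.59] 0.013936232434616553 [-4.5 -0.9 -5.3]
```

View pics/s6.png

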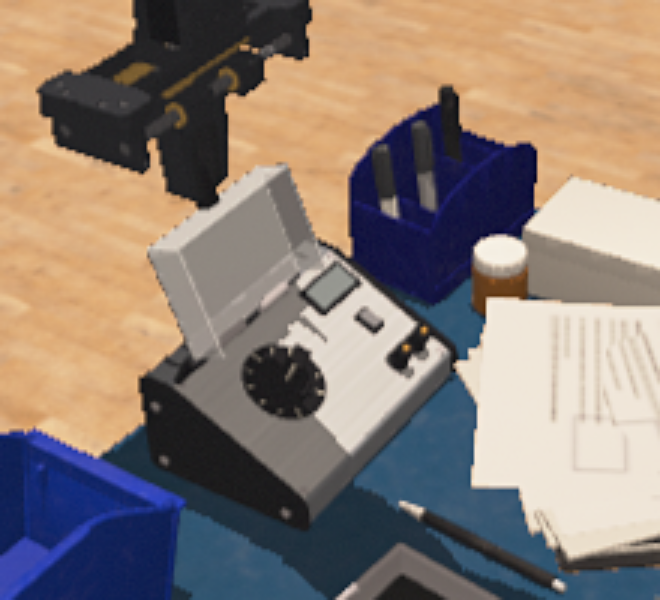

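The hood is open past vertical and the knob dial is exposed at (285,380) in the crop. I'll nudge the hood further, release it and retreat upward.

Request:
send_rows:
  rows:
    - [[-0.6,0,0.25,0,0,0,-1],[0,0,0,0,0,0,-0.3],[0,0,0,0,0,0,-0.2],[0,0,-0.4,0,0,0,-0.2],[0,0,-0.9,0,0,0,-0.2]]

```text
time_s: 18.95
position: [0.672, -0.0131, 0.2525]
tcp_rot: [-0.018, 1.0, -0.0, -0.002]
force: [1.1, 0.5, 0.7]
gripper_width: 0.035
grasp_force: 0.0
```

Request:
send_rows:
  rows:
    - [[0.2,0,-0.9,0,0,0,-0.2],[0.8,0,-0.5,0,0,0,-0.2],[0.95,0,0,0,0,0,-0.2],[0.95,0,0,0,0,0,-0.2],[0.95,0,0,0,0,0,-0.2]]

```text
time_s: 19.45
position: [0.5763, -0.0166, 0.2894]
tcp_rot: [-0.018, 1.0, -0.0, 0.001]
force: [-0.3, 0.1, 0.2]
gripper_width: 0.0352
grasp_force: 0.0
```

```bash
python3 - <<'E'
from h import *
p0,R0,o=now();print(p0.round(4),R0.as_quat().round(3),np.round(o["qpos"],2),o["gripper_width"],np.round(o["force"],1))
kg=loc(-21,30,74);pre=kg+NRM*.09
print("kg",kg.round(4));plan(p0,R0,pre,Rt(1.7,28,180))
E
```

```text
[ 0.5763 -0.0166  0.2894] [-0.018  1.    -0.     0.001] [-0.08  0.59  0.05  1.69 -0.03  0.86  1.59] 0.03518580559172335 [-0.3  0.1  0.2]
kg [ 0.5946 -0.0163  0.074 ]
6 x [0.344, -0.0, 0.863, 0.001, -0.581, 0.007] exp p [ 0.5524 -0.0176  0.1535] quat [-0.0144, 0.9702, 0.0036, 0.2419]
```

```bash
python3 - <<'E'
from h import *
d=wrist("w7");np.savez("w7.npz",**d);kg=loc(-21,30,74)
K=d["camera_matrix"];T=d["T"];c=T[:3,:3].T@(kg-T[:3,3]);u=K[0,2]+K[0,0]*c[0]/-c[2];v=K[1,2]-K[1,1]*c[1]/-c[2];print(u,v)
u0,v0=int(u)-70,int(v)-60;print(u0,v0)
cv2.imwrite("pics/w7c.png",cv2.resize(d["color"][max(v0,0):v0+110,u0:u0+140],None,fx=5,fy=5,interpolation=cv2.INTER_CUBIC))
from station import manip
s=manip.get_image("scene");P=cloud(s)
E
```

```text
320.67328061829465 190.34651222265956
250 130
```

View pics/w7c.png

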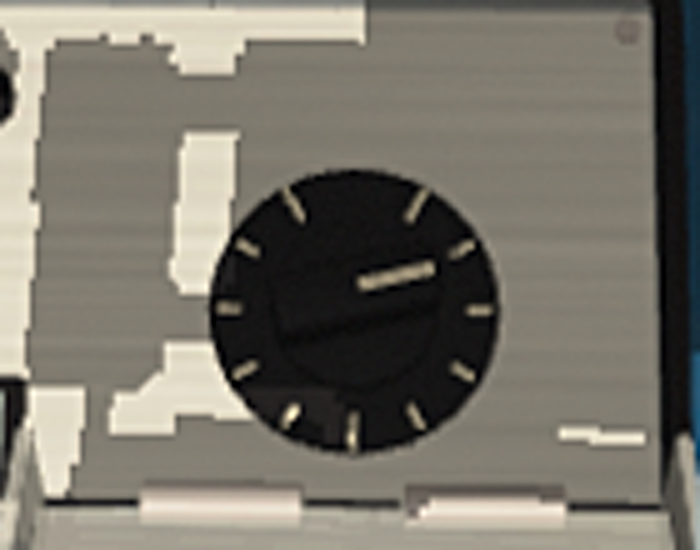

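The crop is seen with the robot side up. The dial centre is at (354,311) and its end ticks are at (295,205) and (417,205). The pointer line runs from (360,283) to (435,268). The stop tick is about 48° anticlockwise of the pointer. I'll check this in metric units.

```bash
python3 - <<'E'
from h import *
d=dict(np.load("w7.npz"));P=cloud(d);n=NRM
px=lambda x,y:(250+(x-2)/5,130+(y-2)/5)
pan=loc(-13,30,59)
# panel depth check: points around the dial
m=np.zeros((400,640),bool);m[140:225,262:300]=1;m[140:225,350:378]=1
hgt=(P[m]-pan)@n;print("panel height err mm",np.percentile(hgt*1000,[10,50,90]).round(1))
U=R.from_euler('z',YAW,degrees=True).apply([np.cos(np.radians(28)),0,np.sin(np.radians(28))]);Y=np.cross(n,U)
h=np.median(hgt)
def uy(p,off): q=ray(d,*px(*p),h=n@pan+h+off,n=n);return np.array([(q-pan)@Y,-(q-pan)@U])*1000
print("axes",Y.round(3),"dial ctr (Y,D)",uy((354,311),0).round(1))
for t in [(295,205),(417,205),(352,430),(480,311),(228,308)]: print("tick",uy(t,.0).round(1))
a,b=uy((360,283),.025),uy((435,268),.025);print("pointer",a.round(1),b.round(1),np.degrees(np.arctan2((b-a)[1],(b-a)[0])))
# hood angle: hood points
p0,R0,o=now();print(o["time_s"])
E
```

```text
panel height err mm [0.8 1.7 2.7]
axes [-0.03  1.    0.  ] dial ctr (Y,D) [-0.3  1.6]
tick [-13.   24.7]
tick [13.1 24.8]
tick [ -0.6 -23.9]
tick [26.5  1.7]
tick [-27.    2.1]
pointer [0.9 2.2] [15.7  5.3] 11.867941506819598
19.55
```

```bash
cat >> h.py <<'E'
U=R.from_euler('z',YAW,degrees=True).apply([np.cos(np.radians(28)),0,np.sin(np.radians(28))]);Yv=np.cross(NRM,U)
C=loc(-13,30,59)+.0017*NRM-.0003*Yv-.0016*U
def kn(D,Yy,tip): return C+NRM*(tip+25)/1000+Yv*Yy/1000-U*D/1000
def kst():
    p,Rr,o=now();e=p-C;print("t",o["time_s"],"D,Y,tip",(np.array([-e@U,e@Yv,e@NRM])*1000-[0,0,25]).round(1),"rot err",np.degrees((Rr.inv()*Rt(YAW,28,180)).as_rotvec()).round(1),"q",np.round(o["qpos"],2),"F",np.round(o["force"],1),round(o["gripper_width"],4))
    return p,Rr
E
python3 - <<'E'
from h import *
p0,R0=kst();plan(p0,R0,kn(-20,-5.6,110),Rt(YAW,28,180),8)
E
```

```text
t 19.55 D,Y,tip [-84.8   0.3 190. ] rot err [  0.  -28.1   0.3] q [-0.08  0.59  0.05  1.7  -0.03  0.86  1.59] F [ 0.7 -0.7  0.2] 0.0351
8 x [0.205, -0.029, 0.478, 0.0, -0.439, 0.005] exp p [ 0.5549 -0.0234  0.1883] quat [-0.0144, 0.9702, 0.0036, 0.2419]
```

Request:
send_rows:
  rows:
    - [[0.2,-0.03,0.48,0,-0.44,0,-0.2],[0.2,-0.03,0.48,0,-0.44,0,-0.2],[0.2,-0.03,0.48,0,-0.44,0,-0.2],[0.2,-0.03,0.48,0,-0.44,0,-0.2]]

```text
time_s: 19.95
position: [0.5632, -0.0201, 0.2393]
tcp_rot: [-0.018, 0.992, 0.002, 0.125]
force: [-0.3, 0.3, -0.4]
gripper_width: 0.0352
grasp_force: 0.0
```

Request:
send_rows:
  rows:
    - [[0.2,-0.03,0.48,0,-0.44,0,-0.2],[0.2,-0.03,0.48,0,-0.44,0,-0.2],[0.2,-0.03,0.48,0,-0.44,0,-0.2],[0.2,-0.03,0.48,0,-0.44,0,-0.2]]

```text
time_s: 20.35
position: [0.5495, -0.0192, 0.207]
tcp_rot: [-0.02, 0.987, 0.008, 0.161]
force: [0.2, 1.1, -0.3]
gripper_width: 0.0356
grasp_force: 0.0
```

```bash
python3 - <<'E'
from h import *
p0,R0=kst();plan(p0,R0,kn(-20,-5.6,110),Rt(YAW,28,180),8)
E
```

```text
t 20.35 D,Y,tip [-24.1  -1.3 128.9] rot err [ 0.8 -9.4  0.4] q [ 0.    0.6  -0.07  2.14  0.43  0.08  1.13] F [ 0.2  1.1 -0.3] 0.0356
8 x [0.012, -0.022, 0.096, 0.013, -0.147, 0.007] exp p [ 0.5549 -0.0234  0.1883] quat [-0.0144, 0.9702, 0.0036, 0.2419]
```

Request:
send_rows:
  rows:
    - [[0,0,0,0,-0.2,0,-0.2],[0,0,0,0,-0.2,0,-0.2],[0,0,0,0,-0.2,0,-0.2],[0,0,0,0,-0.2,0,-0.2],[0,0,0,0,-0.2,0,-0.2]]

```text
time_s: 20.85
position: [0.5434, -0.0214, 0.2057]
tcp_rot: [-0.021, 0.984, 0.006, 0.178]
force: [0.2, -0.5, -1.5]
gripper_width: 0.035
grasp_force: 0.0
```

Request:
send_rows:
  rows:
    - [[0,0,0,0,-0.15,0,-0.2],[0,0,0,0,-0.15,0,-0.2],[0,0,0,0,-0.15,0,-0.2],[0,0,0,0,-0.15,0,-0.2],[0,0,0,0,0,0,-0.2]]

```text
time_s: 21.35
position: [0.5421, -0.0221, 0.205]
tcp_rot: [-0.02, 0.976, 0.007, 0.217]
force: [-0.3, -0.4, -0.4]
gripper_width: 0.0352
grasp_force: 0.0
```

```bash
python3 - <<'E'
from h import *
p0,R0=kst();plan(p0,R0,kn(-20,-5.6,110),Rt(YAW,28,180),8)
E
```

```text
t 21.35 D,Y,tip [-16.6  -3.9 130.7] rot err [ 0.6 -2.9  0.5] q [ 0.3   0.64 -0.54  2.25  1.97  0.35 -0.38] F [-0.3 -0.4 -0.4] 0.0352
8 x [-0.02, -0.009, 0.103, 0.009, -0.045, 0.007] exp p [ 0.5549 -0.0234  0.1883] quat [-0.0144, 0.9702, 0.0036, 0.2419]
```

Through the singularity. Now descend to tip height 40, then 11.

Request:
send_rows:
  rows:
    - [[-0.03,-0.02,0.7,0.02,-0.08,0.01,-0.2],[-0.03,-0.02,0.7,0.02,-0.08,0.01,-0.2],[-0.03,-0.02,0.7,0.02,-0.08,0.01,-0.2],[-0.03,-0.02,0.7,0.02,-0.08,0.01,-0.2],[-0.03,0,0.5,0,0,0,-0.2]]

```text
time_s: 21.85
position: [0.5821, -0.0223, 0.1312]
tcp_rot: [-0.016, 0.971, 0.002, 0.238]
force: [0.2, -0.8, 0.2]
gripper_width: 0.0353
grasp_force: 0.0
```

```bash
python3 - <<'E'
from h import *
p0,R0=kst();plan(p0,R0,kn(-21,-5.6,11.5),Rt(YAW,28,180),4)
E
```

```text
t 21.85 D,Y,tip [-17.2  -5.3  46.8] rot err [-0.1 -0.4  0.2] q [ 0.35  0.87 -0.65  2.21  2.19  0.58 -0.54] F [ 0.2 -0.8  0.2] 0.0353
4 x [-0.04, -0.002, 0.353, -0.003, -0.014, 0.006] exp p [ 0.602  -0.022   0.1018] quat [-0.0144, 0.9702, 0.0036, 0.2419]
```

Request:
send_rows:
  rows:
    - [[-0.04,0,0.35,0,-0.01,0,-0.2],[-0.04,0,0.35,0,-0.01,0,-0.2],[-0.04,0,0.35,0,-0.01,0,-0.2],[-0.04,0,0.3,0,-0.01,0,-0.2],[0,0,0,0,0,0,-0.2]]

```text
time_s: 22.35
position: [0.6006, -0.0215, 0.1034]
tcp_rot: [-0.016, 0.97, 0.003, 0.241]
force: [-0.1, -0.8, 0.3]
gripper_width: 0.0352
grasp_force: 0.0
```

```bash
python3 - <<'E'
from h import *
p0,R0=kst()
E
```

```text
t 22.35 D,Y,tip [-20.5  -5.   13.5] rot err [-0.  -0.1  0.2] q [ 0.35  0.94 -0.65  2.17  2.23  0.61 -0.54] F [-0.1 -0.8  0.3] 0.0352
```

Request:
send_rows:
  rows:
    - [[0.14,0,0,0,0,0,-0.2],[0.12,0,0,0,0,0,-0.2],[0.12,0,0,0,0,0,-0.2],[0.12,0,0,0,0,0,-0.2],[0.1,0,0,0,0,0,-0.2]]

```text
time_s: 22.85
position: [0.5881, -0.0213, 0.0979]
tcp_rot: [-0.016, 0.97, 0.003, 0.242]
force: [2.9, 0.9, 3.3]
gripper_width: 0.0356
grasp_force: 1.9
```

Request:
send_rows:
  rows:
    - [[0.06,-0.01,0,0,0,0,-0.2],[0.05,-0.01,0,0,0,0,-0.2],[0,0,0,0,0,0,-0.2]]

```text
time_s: 23.15
position: [0.5841, -0.0224, 0.0955]
tcp_rot: [-0.016, 0.971, 0.003, 0.24]
force: [1.6, 1.9, 2.5]
gripper_width: 0.0352
grasp_force: 1.0
```

```bash
python3 - <<'E'
from h import *
p0,R0=kst()
E
```

```text
t 23.15 D,Y,tip [-2.2 -5.4 14.3] rot err [-0.  -0.2  0.2] q [ 0.36  0.96 -0.68  2.22  2.28  0.67 -0.58] F [1.6 1.9 2.5] 0.0352
```

Request:
send_rows:
  rows:
    - [[0.06,-0.04,0,0,0,0,-0.2],[0.06,-0.04,0,0,0,0,-0.2],[0,0,0,0,0,0,-0.2]]

```text
time_s: 23.45
position: [0.583, -0.0232, 0.0949]
tcp_rot: [-0.017, 0.97, 0.004, 0.242]
force: [3.7, 3.0, 2.9]
gripper_width: 0.0351
grasp_force: 2.7
```

Request:
send_rows:
  rows:
    - [[0.06,-0.04,0,0,0,0,-0.2],[0,0,0,0,0,0,-0.2]]

```text
time_s: 23.65
position: [0.5828, -0.0234, 0.0949]
tcp_rot: [-0.017, 0.97, 0.004, 0.243]
force: [5.5, 4.4, 4.1]
gripper_width: 0.0353
grasp_force: 3.7
```

```bash
python3 - <<'E'
from h import *
p0,R0=kst()
E
```

```text
t 23.65 D,Y,tip [-0.8 -6.4 14.4] rot err [0.2 0.2 0.3] q [ 0.37  0.96 -0.69  2.23  2.29  0.68 -0.59] F [5.5 4.4 4.1] 0.0353
```

The force is rising while the position stalls, so the knob is at its stop. I'll give one firmer push, back off, lift and look.

Request:
send_rows:
  rows:
    - [[0.08,-0.06,0,0,0,0,-0.2],[0.08,-0.06,0,0,0,0,-0.2],[0,0,0,0,0,0,-0.2]]

```text
time_s: 23.95
position: [0.5824, -0.0237, 0.0947]
tcp_rot: [-0.018, 0.969, 0.006, 0.246]
force: [11.3, 8.9, 5.7]
gripper_width: 0.0354
grasp_force: 6.8
```

Request:
send_rows:
  rows:
    - [[-0.25,0.12,0,0,0,0,-0.2],[-0.25,0,0,0,0,0,-0.2],[0,0,-0.6,0,0,0,-0.2],[0,0,-0.9,0,0,0,-0.2],[0.3,0,-0.9,0,0,0,-0.2]]

```text
time_s: 24.45
position: [0.5526, -0.0278, 0.147]
tcp_rot: [-0.015, 0.971, 0.002, 0.24]
force: [0.1, -0.7, -0.3]
gripper_width: 0.035
grasp_force: 0.0
```

Request:
send_rows:
  rows:
    - [[0.5,0,-0.9,0,0,0,-0.2],[0.5,0,-0.9,0,0,0,-0.2],[0.5,0,-0.9,0,0,0,-0.2],[0.5,0,-0.9,0,0,0,-0.2],[0,0,0,0,0,0,-0.2]]

```text
time_s: 24.95
position: [0.4636, -0.0308, 0.2034]
tcp_rot: [-0.016, 0.971, 0.001, 0.239]
force: [1.0, -0.7, -0.3]
gripper_width: 0.0349
grasp_force: 0.0
```

```bash
python3 - <<'E'
from h import *
p0,R0=kst()
d=wrist("w8");np.savez("w8.npz",**d)
K=d["camera_matrix"];T=d["T"];c=T[:3,:3].T@(C-T[:3,3]);u=K[0,2]+K[0,0]*c[0]/-c[2];v=K[1,2]-K[1,1]*c[1]/-c[2]
u0,v0=int(u)-60,max(int(v)-60,0);print(u,v,u0,v0)
a=cv2.resize(d["color"][v0:v0+120,u0:u0+120],(480,480),interpolation=cv2.INTER_CUBIC)
from station import manip
s=manip.get_image("scene");b=cv2.resize(s["color"][130:380,160:310],(288,480))
cv2.imwrite("pics/w8c.png",np.hstack([a,b]))
E
```

```text
t 24.95 D,Y,tip [ 53.7 -10.3 166.2] rot err [-0.2 -0.4  0.3] q [ 0.44  0.67 -0.78  2.5   2.21  0.63 -0.68] F [ 1.  -0.7 -0.3] 0.0349
331.7957736062669 233.91401362930077 271 173
```

View pics/w8c.png

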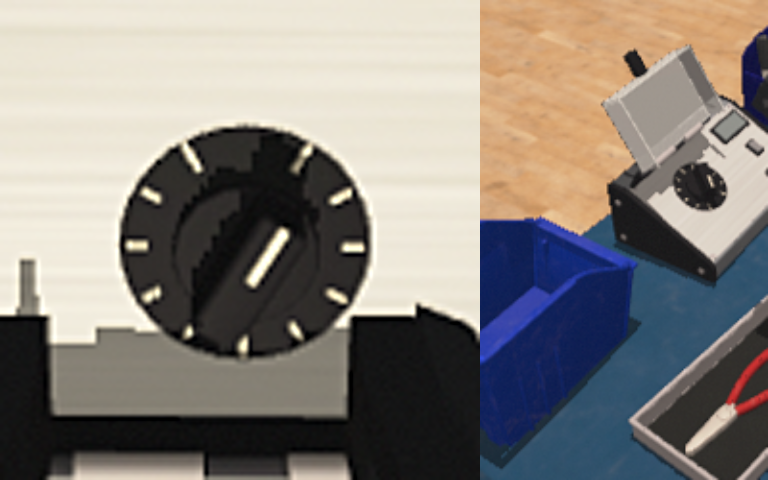

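The pointer now runs from (253,282) to (286,232), towards the stop tick at (303,155). The hood stands open and the pliers lie in the tray. I'll compute the pointer angle and check the tray, pliers and bystanders before handing in.

```bash
python3 - <<'E'
from h import *
d=dict(np.load("w8.npz"));px=lambda x,y:(271+(x-1.5)/4,173+(y-1.5)/4)
def uy(p,off): q=ray(d,*px(*p),h=NRM@C+off,n=NRM);return np.array([(q-C)@Yv,-(q-C)@U])*1000
a,b=uy((253,282),.025),uy((286,232),.025);print("pointer",np.degrees(np.arctan2((b-a)[1],(b-a)[0])))
c=uy((246,242),0);t1=uy((303,155),0)-c;t2=uy((190,155),0)-c;print("ticks",[np.degrees(np.arctan2(t[1],t[0])).round(1) for t in(t1,t2)])
# pointer line by mask fit
img=d["color"];v0,u0=[int(x) for x in px(270,257)[::-1]]
w=np.zeros((400,640),bool);w[v0-9:v0+9,u0-9:u0+9]=1;w&=img.min(2)>120
v,u=np.nonzero(w);q=np.array([((r:=ray(d,x,y,h=NRM@C+.025,n=NRM))-C)@np.c_[Yv,-U] for x,y in zip(u,v)])*1000
l=cv2.fitLine(q.astype(np.float32),2,0,.01,.01).ravel();print(len(q),np.degrees(np.arctan2(l[1],l[0])),q.mean(0))
E
```

```text
pointer 59.677939167978025
ticks [np.float64(59.5), np.float64(121.5)]
46 60.790257 [4.46942194 7.92679251]
```

```bash
python3 -c "
from station import manip;print(manip.job_done())"
```

```text
the job is handed in; nothing more can be done
None
```

I handed the job in at about 25 s of the 67 s allowed: the pliers lie flat in the tray, the hood stands open by itself, and the knob is at its anticlockwise stop. The pointer measured about 60° against the 59.5° end tick, and it held against an 11 N push. I did not re-measure the jar, carton and pen, but I felt no contact with them. `job_done()` returned no verdict.

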